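# Shut the air off and take the cap off the paint pot

### The job

First flip the yellow-knobbed lever of the air isolator from on (over the green strip) fully over to off (over the black strip); only then may the paint pot's red-knobbed cap be loosened. Nobody knows which way this cap unscrews, so try one way, and if it stops dead turn it the other way until it is free. Lift it off and finish while still holding it in the gripper, still, about level and well clear above the height of the pot (at least 5 cm), with the air left off and the ornament, paint jar and brush cup left where they stand.

Things in the scene. Friction and masses are not known exactly. Their poses are not given: they have to be found in the camera images.
- isolator: Grey air isolator box fixed to the bench, 100 (x) x 70 (y) x 50 mm high; origin at the centre of its underside. Its lever is hinged about the box's y axis, 58 mm above the origin, leaning to the box's -x side (green strip) when on, to its +x side (black strip) when off. Stands left or right of the pot, turned up to about 50 degrees either way.
- iso_lever (a joint): Angle of the isolator lever: 0 = on (leaning 34 degrees to the box's -x), 1.2 = off (leaning 34 degrees to the box's +x), 0.6 upright. Over-centre: past upright it falls by its own weight to the nearer end. Moving it takes about 1 N at the knob.
- lever_knob (a point): Centre of the yellow ball, 30 mm across, at the end of the lever, 70 mm from the pivot (about 116 mm above the bench at either end, 128 mm when upright). Lever rod 12 mm thick. It can be pushed over with shut fingers from the green side.
- pot: White and brass paint pressure pot fixed to the bench: round, 116 mm across, top face 110 mm above the bench; a brass collar 82 mm across (64 mm inside) stands on the top, its upper edge at 120 mm. Origin at the centre of its underside; the pot's turn about z is up to about 35 degrees.
- cap_grip (a point): Centre of the cap's round red knob: 30 mm across, 28 mm high (point z up), 120 to 148 mm above the bench, centre at 134; pinch it from above at any yaw. It stands on an aluminium disc, 60 mm across, 10 thick, lying in the collar, tops flush. Below, a plug with a 40 mm cross-piece reaches 16 mm into the pot. White index lines on knob and disc lie along point x, first within 3 degrees of the pot's x.
- cap: Same cap (70 to 190 g); origin at the centre of its disc's underside, 24 mm below cap_grip, axes alike. Part-turn thread, no pitch, 2 mm up-down play: lifts straight off once turned 45 to 110 degrees (70 is ample) the loosening way, clockwise or anticlockwise, which differs each time and cannot be seen. The wrong way it stops after some 8 degrees (up to 20 if pushed hard; then the fingers slip).
- ornament: Bystander: white ceramic pagoda ornament, 72 mm across, 125 mm high, loose, near the bench's centre line at the far side; origin at its underside.
- paint_jar: Bystander: loose paint jar with blue lid, 48 mm across, 65 mm high, on the centre line; origin at its underside.
- brush_cup: Bystander: loose empty terracotta cup, 56 mm across, 55 mm high, near the robot on the centre line; origin at its underside.
Not all that is in view belongs to the job. What is shaped like the isolator but brown or purple is not meant.

How it is judged:
On the way, in this order (a step that is already met when the one before it is completed fails the run):
1. the isolator lever is fully off (value of joint iso_lever above 1.1 rad), for 0.2 s.
2. the cap is out of the pot's mouth (z of cap in the frame of pot above 0.13 m), for 0.1 s.
At the end, for the whole second after the job is handed in: The lever is off (over 1.1 rad); the gripper holds the cap (over 1 N on the fingers) with the disc's underside at least 155 mm above the bench (45 mm above the pot's top), touching neither pot nor isolator, within 20 degrees of level and still (under 0.03 m/s) (value of joint iso_lever above 1.1 rad and z of cap in the frame of pot above 0.155 m and contact force between cap and the fingers above 1 N and contact force between cap and pot below 0.05 N and contact force between cap and isolator below 0.05 N and linear speed of cap below 0.03 m/s and angle between cap's own z axis and vertical below 0.35 rad); the arm keeps its last pose, push and grip.
It fails at once if the cap is turned loose or lifted while the air is on (value of joint iso_lever below 0.6 rad and (angle between the x axis of cap and the x axis of pot, either way round above 0.4 rad or z of cap in the frame of pot above 0.12 m)).
It fails at once if the ornament is moved or tipped (distance of ornament from where it was at the start of the episode above 0.02 m).
It fails at once if the paint jar is moved or tipped (distance of paint_jar from where it was at the start of the episode above 0.02 m).
It fails at once if the brush cup is moved or tipped (distance of brush_cup from where it was at the start of the episode above 0.02 m).
It also fails if it takes over 54 s, if anything falls off the work surface, if the arm or the gripper's body presses on something with over 40 N, if the wrist force passes 120 N, or if a joint passes its speed limit or range.

### The arm

A 7-joint arm with a two-finger parallel gripper is mounted at the origin on the work surface. World frame = base frame: x ahead of the robot, y to its left, z up, the work surface at z = 0. Lengths are in m, angles in rad, forces in N, time in s.
With the tool pointing down it reaches from about 0.425 to 1.025 m from the base axis. Payload 9.4 kg.
Tool frame: the origin (TCP) lies at the very end of the fingers, on their centre line; the grasp point (between the pads) lies 19 mm behind it (robot.grip_depth is the distance from the TCP to the grasp point, in m); z points along the fingers, y is the line along which they close (so a half turn about z gives the same grasp; the last joint's range is limited). The gripper opens to 85 mm and grips with 20 to 120 N. Pads are 22 mm wide; open, the fingers measure 114 mm over their backs; the gripper's body (76 mm by 85 mm) begins 54 mm behind the grasp point. The pads swing forward as they close: fully open they stand 13 mm farther back than shut.
Start: joints at [1.036, 0.599, -0.003, 1.599, 0.002, 0.943, -0.08], TCP at [0.32, -0.65, 0.231] pointing down, gripper open.
Joint ranges: [-2.57, 2.57], [-0.35, 1.97], [-1.29, 1.29], [0.11, 2.56], [-1.05, 4.19], [0.11, 1.86], [-2.63, 2.63]. Speed limits (rad/s): [2.22, 2.22, 3.01, 3.01, 3.14, 3.14, 3.14].

### API

Orientations are given as a unit quaternion [x, y, z, w].
In Python, from workcell import robot, cams gives the robot as it stands.
- The arm moves only by the shell command python3 -m inch 'ROWS' [OPENING]. ROWS is JSON, a list of rows, each an object with "dp": the shift along the tool's x, y, z in mm, a list of three; "angular": the turn, a rotation vector about the tool's x, y, z in rad, a list of three. A call has 1 to 20 rows; each row shifts and turns the commanded pose from where the row before left it, along the tool's axes as they then stand; what a row does not reach is not made up. A row lasts 1/10 s, in which the tool goes at most 50 mm and 8.59 degrees, less where a joint would pass 70% of its speed; a pose out of reach is approached as far as the arm can. A call is refused whole if a number of a shift passes 50 or a number of a turn 0.15, either way. A call with a gripper value outside its range is refused whole. OPENING is the opening, from 0 (shut) to 1 (fully open), set as the call begins (- or left out, the last holds). The fingers move at their own pace and stop on an object; the grip force is fixed at half the most. Time passes only in rows, so rows that do not move let the fingers close. It gives the time, the measured TCP pose, the force, the opening and the grip force at its end, in the units of the state.
- robot.sense(): the state, without advancing time (a new reading comes with each control period).
- cams.camera(name): name is "scene" or "top" or "wrist"; returns (picture, depth): 400x640x3 uint8, red, green, blue; 400x640 float32, m along the optical axis (not along the pixel's ray), 0 where there is no reading.
- cams.camera_model(name): a dict with "fx", "fy", "cx", "cy" (pixels), "extrinsics" (4x4, takes a point from world to camera coordinates). Camera axes: x right, y up, looking along -z (the intrinsics and any distortion apply to the point x, -y, -z); pixel columns grow to the right and rows downward; lengths in m; the calibration is good to about 2 mm. A picture is of the moment at which its call begins: read the wrist's pose just before it. camera_model takes no time and is no camera call; for the wrist camera it gives the pose at the moment of the call.
- robot.finish_job(): hands the job in; it is judged then, once.
The state is a dict: "time": time; "qpos": joint angles; "joint_vel": joint speeds; "joint_efforts": joint torques, N m; "ee_pos": TCP position; "orientation": TCP orientation; "force": force on the tool from outside, world axes, zero at the start; "wrist_torque": the same for the moment, N m; "opening": finger opening in m; "gripper_force": force on a finger pad.
Only numpy, scipy, OpenCV 4.12 (cv2) and the standard library are available. Lean on these libraries where they do the work, as an engineer would, in place of code of your own. Each camera call takes 0.05 s, during which the arm holds its last target. There are 200 camera calls.

## Working session

There is one attempt and no reset: what is moved stays moved. The work goes in short steps, Python scripts to look and compute and a shell command to move; the robot and the scene stay as the last step left them, time stands still between calls to the robot, and variables do not carry over. Pictures are saved under pics/ and viewed, at most 10 in all, crops included, and the job is handed in when it is done.

```bash
mkdir -p pics; cat > h.py <<'E'
import numpy as np, cv2
from workcell import robot, cams
def ray(m,u,v):
    E=np.array(m["extrinsics"]);R=E[:3,:3];t=E[:3,3]
    d=np.array([(u-m["cx"])/m["fx"],-(v-m["cy"])/m["fy"],-1.0])
    return -R.T@t, R.T@d
def onz(m,u,v,z):
    o,d=ray(m,u,v); return o+d*(z-o[2])/d[2]
def pts(m,dep):
    v,u=np.mgrid[:400,:640]
    E=np.array(m["extrinsics"]);R=E[:3,:3];t=E[:3,3]
    c=np.stack([(u-m["cx"])/m["fx"]*dep,-(v-m["cy"])/m["fy"]*dep,-dep],-1)
    return (c-t)@R
E
python3 - <<'E'
from h import *
print(robot.sense())
ims=[]
for n in("top","scene"):
    m=cams.camera_model(n);p,d=cams.camera(n);np.savez("pics/"+n,p=p,d=d)
    print(n,m,d.max()); cv2.imwrite(f"pics/{n}.png",p[:,:,::-1])
E
```

```text
{'time': 0.0, 'qpos': array([ 1.03631328,  0.60014272, -0.00248803,  1.60016914,  0.00179044,
        0.94288523, -0.07980572]), 'joint_vel': array([ 0.00195834,  0.00079196, -0.00032203, -0.00081439,  0.00113127,
        0.00114862,  0.00105352]), 'joint_efforts': array([ 8.20782043e-04, -7.76439500e+01,  1.56493664e+00, -2.58000112e+01,
        1.23605088e-02,  8.97817954e-03,  1.84541005e-05]), 'ee_pos': array([ 0.32015978, -0.64993272,  0.23039102]), 'orientation': array([ 9.73918006e-01,  2.26898821e-01, -2.63453938e-04, -7.56872337e-04]), 'force': array([-0.30549051,  1.05363192, -0.33838271]), 'wrist_torque': array([-0.00786581,  0.04625677, -0.01755343]), 'gripper_force': 0.0, 'opening': 0.08511641464745776}
top {'fx': 391.87356120140646, 'fy': 391.87356120140646, 'cx': 318.86874882282916, 'cy': 200.5711081816941, 'extrinsics': array([[-6.53441258e-04, -9.99996456e-01, -2.58096387e-03,
        -6.12805812e-02],
       [ 9.96898887e-01, -8.54510056e-04,  7.86884961e-02,
        -5.55096219e-01],
       [-7.86904227e-02, -2.52154170e-03,  9.96895912e-01,
        -9.06370300e-01],
       [ 0.00000000e+00,  0.00000000e+00,  0.00000000e+00,
         1.00000000e+00]])} 1.7898793
scene {'fx': 389.45089994434613, 'fy': 389.45089994434613, 'cx': 312.1069029446605, 'cy': 194.12685385236722, 'extrinsics': array([[ 0.57203984,  0.82002324, -0.01822959, -0.25023358],
       [-0.61506446,  0.44355449,  0.65188582,  0.2748385 ],
       [ 0.54264734, -0.36169229,  0.75809799, -1.43635398],
       [ 0.        ,  0.        ,  0.        ,  1.        ]])} 3.7289171
```

View pics/top.png

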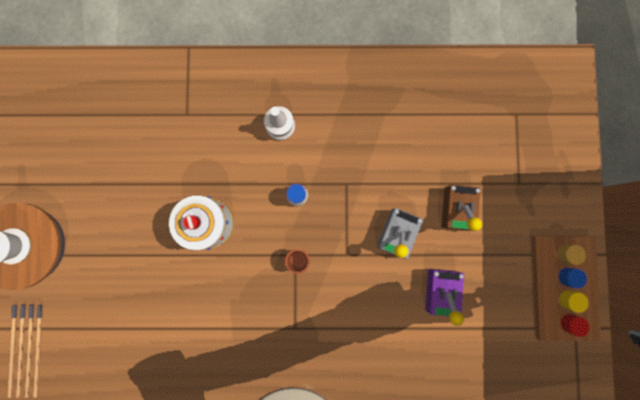

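View pics/scene.png

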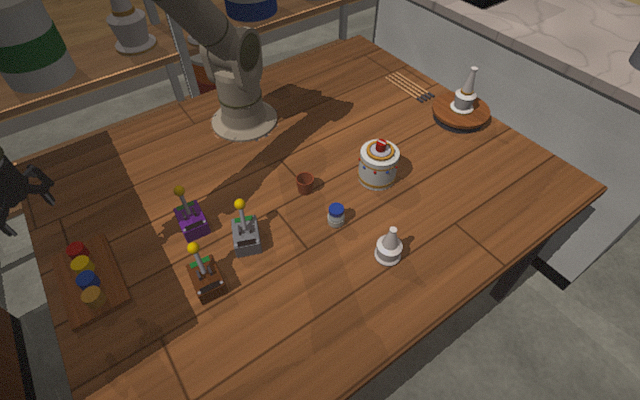

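The top view shows lever candidates with yellow knobs: grey box (402,232) with knob (402,251), brown box (463,208) with knob (476,224) and purple box (446,290) with knob (456,318). There are also yellow discs in the tray at (572,254) and (574,300). By description I choose the grey one. The red-knobbed cap on the pot is at (191,222); the only other red thing is the tray disc at (575,325). I'll check the choice in a close crop while measuring.

```bash
python3 - <<'E'
from h import *
z=np.load("pics/top.npz");p=z["p"];d=z["d"];m=cams.camera_model("top");P=pts(m,d)
hsv=cv2.cvtColor(p,cv2.COLOR_RGB2HSV)
def cen(mask,box,name,zz):
    u0,u1,v0,v1=box;k=np.zeros((400,640),bool);k[v0:v1,u0:u1]=mask[v0:v1,u0:u1]
    v,u=np.nonzero(k);print(name,len(u),u.mean().round(1),v.mean().round(1),onz(m,u.mean(),v.mean(),zz).round(4),np.median(P[k],0).round(4));return k
H,S,V=[hsv[...,i].astype(int) for i in range(3)]
cen((H>22)&(H<35)&(S>150)&(V>100),(385,425,235,265),"knob",.116)
cen((H>45)&(H<75)&(S>90),(375,430,205,265),"green",.05)
cen(((H<8)|(H>172))&(S>150),(175,215,205,240),"red",.148)
cen((H>8)&(H<28)&(S>90)&(V>90),(170,222,198,248),"brass",.12)
cen((H>100)&(H<130)&(S>120),(280,312,180,210),"jar",.065)
# box top: points by depth
k=np.zeros((400,640),bool);k[200:265,370:430]=1
k&=(P[...,2]>.04)&(P[...,2]<.058)
v,u=np.nonzero(k);r=cv2.minAreaRect(np.array([P[k][:,:2]*1000],np.float32));print("boxtop",len(u),r)
for n,b in (("orn",(260,300,100,142)),("cup",(282,312,245,275))):
    k=np.zeros((400,640),bool);k[b[2]:b[3],b[0]:b[1]]=1;k&=P[...,2]>.02
    print(n,P[k].min(0).round(3),P[k].max(0).round(3))
a=cv2.resize(p[195:275,365:485],None,fx=6,fy=6,interpolation=2)[:,:,::-1]
b=cv2.resize(p[190:255,160:240],None,fx=6,fy=6,interpolation=2)[:,:,::-1]
o=np.zeros((480,720,3),np.uint8);o[:480]=a;cv2.imwrite("pics/c1.png",o)
E
```

```text
knob 131 400.9 250.6 [ 0.4417 -0.2345  0.116 ] [ 0.4417 -0.2319  0.1273]
green 67 389.3 247.7 [ 0.4453 -0.2218  0.05  ] [ 0.4447 -0.2211  0.0515]
red 103 192.1 221.7 [0.502  0.1964 0.148 ] [0.5015 0.1931 0.1477]
brass 652 191.9 221.6 [0.5031 0.206  0.12  ] [0.5043 0.2131 0.1192]
jar 262 295.7 193.2 [ 0.5684 -0.0095  0.065 ] [ 0.5688 -0.01    0.0652]
boxtop 1070 ((478.9312744140625, -248.0771942138672), (70.70093536376953, 100.35638427734375), 67.76238250732422)
orn [ 0.482 -0.064  0.02 ] [0.774 0.066 0.947]
cup [ 0.389 -0.064  0.02 ] [0.482 0.015 0.947]
```

View pics/c1.png

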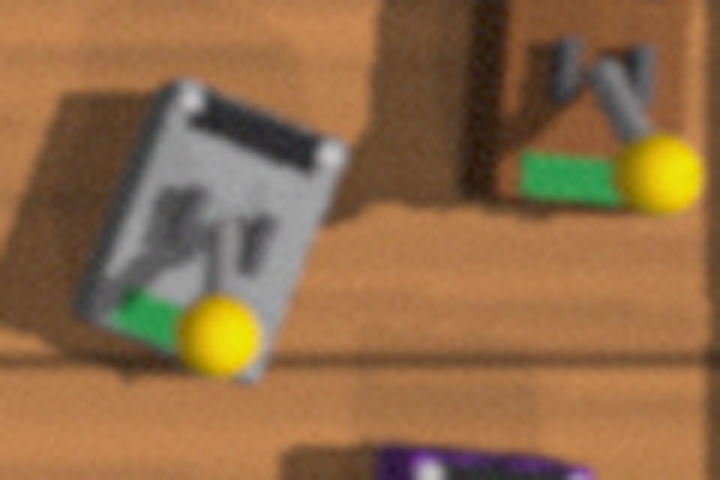

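The crop confirms the grey box: green strip at bottom left, black strip at top right, and the yellow knob over the green strip at crop (220,335). The box centre is (0.479,-0.248) with yaw about -22°. The knob is at (0.442,-0.234). I'm setting out with the fingers shut.

```bash
python3 -m inch '[{"dp":[22,-29,0],"angular":[0,0,0]},{"dp":[22,-29,0],"angular":[0,0,0]},{"dp":[22,-29,0],"angular":[0,0,0]},{"dp":[22,-29,0],"angular":[0,0,0]},{"dp":[22,-29,0],"angular":[0,0,0]},{"dp":[22,-29,0],"angular":[0,0,0]},{"dp":[22,-29,0],"angular":[0,0,0]},{"dp":[22,-29,0],"angular":[0,0,0]},{"dp":[22,-29,0],"angular":[0,0,0]},{"dp":[22,-29,0],"angular":[0,0,0]},{"dp":[22,-29,0],"angular":[0,0,0]},{"dp":[22,-29,0],"angular":[0,0,0]},{"dp":[0,0,0],"angular":[0,0,0.14]},{"dp":[0,0,0],"angular":[0,0,0.14]},{"dp":[0,0,0],"angular":[0,0,0.14]},{"dp":[0,0,0],"angular":[0,0,0.14]},{"dp":[0,0,0],"angular":[0,0,0.14]},{"dp":[0,0,0],"angular":[0,0,0.14]},{"dp":[0,0,0],"angular":[0,0,0]}]' 0
```

```text
time: 2.0
ee_pos: [0.4033, -0.2213, 0.2311]
orientation: [0.982, -0.191, -0.0, 0.0]
force: [-0.5, -0.5, 0.1]
opening: 0.0003
gripper_force: 0.0
```

```bash
python3 -m inch '[{"dp":[0,-4,45],"angular":[0,0,0]},{"dp":[0,0,45],"angular":[0,0,0]},{"dp":[0,0,40],"angular":[0,0,0]},{"dp":[0,0,5],"angular":[0,0,0]},{"dp":[10,0,0],"angular":[0,0,0]},{"dp":[10,0,0],"angular":[0,0,0]},{"dp":[10,0,0],"angular":[0,0,0]},{"dp":[10,0,0],"angular":[0,0,0]},{"dp":[10,0,0],"angular":[0,0,0]},{"dp":[10,0,0],"angular":[0,0,0]},{"dp":[10,0,0],"angular":[0,0,0]},{"dp":[10,0,0],"angular":[0,0,0]},{"dp":[10,0,0],"angular":[0,0,0]},{"dp":[0,0,0],"angular":[0,0,0]}]' 0; python3 - <<'E'
from h import *
p,d=cams.camera("scene");cv2.imwrite("pics/s2.png",cv2.resize(p[150:310,140:340],None,fx=3,fy=3)[:,:,::-1])
E
```

```text
time: 3.4
ee_pos: [0.4879, -0.2511, 0.0958]
orientation: [0.982, -0.19, -0.002, -0.0]
force: [-2.2, 1.9, 3.2]
opening: 0.0003
gripper_force: 2.3
```

View pics/s2.png

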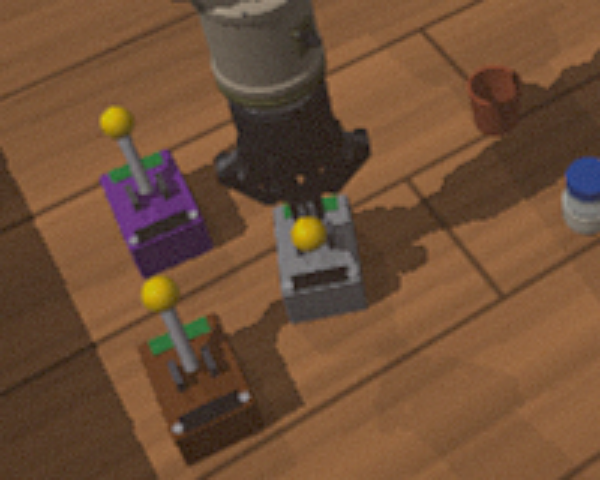

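The lever is over toward the black strip, knob at crop (308,233), with the fingers still touching it. I'll nudge it, back off, lift and verify.

```bash
python3 -m inch '[{"dp":[5,0,0],"angular":[0,0,0]},{"dp":[0,0,0],"angular":[0,0,0]},{"dp":[-15,0,0],"angular":[0,0,0]},{"dp":[-15,0,-10],"angular":[0,0,0]},{"dp":[0,0,-40],"angular":[0,0,0]},{"dp":[0,0,-50],"angular":[0,0,0]},{"dp":[0,0,-50],"angular":[0,0,0]},{"dp":[0,0,0],"angular":[0,0,0]}]' 0;  python3 -m inch '[{"dp":[-11,-35,0],"angular":[0,0,0]},{"dp":[-11,-35,0],"angular":[0,0,0]},{"dp":[-11,-35,0],"angular":[0,0,0]},{"dp":[-11,-35,0],"angular":[0,0,0]},{"dp":[-11,-35,0],"angular":[0,0,0]},{"dp":[-11,-35,0],"angular":[0,0,0]},{"dp":[-11,-35,0],"angular":[0,0,0]},{"dp":[-11,-35,0],"angular":[0,0,0]},{"dp":[-11,-35,0],"angular":[0,0,0]},{"dp":[-11,-35,0],"angular":[0,0,0]},{"dp":[-11,-35,0],"angular":[0,0,0]},{"dp":[-11,-35,0],"angular":[0,0,0]},{"dp":[0,0,0],"angular":[0,0,0]},{"dp":[0,0,0],"angular":[0,0,0]}]' 1; python3 - <<'E'
from h import *
print(robot.sense()["qpos"])
m=cams.camera_model("top");p,d=cams.camera("top");P=pts(m,d)
H,S,V=[x.astype(int) for x in cv2.split(cv2.cvtColor(p,cv2.COLOR_RGB2HSV))]
k=np.zeros((400,640),bool);k[195:265,375:430]=1;k&=(H>22)&(H<35)&(S>150)&(V>80)
v,u=np.nonzero(k);print("knob",len(u),onz(m,u.mean(),v.mean(),.116))
p,d=cams.camera("wrist");m=cams.camera_model("wrist");P=pts(m,d);np.savez("pics/w",p=p,d=d)
E_=np.array(m["extrinsics"]);print(-E_[:3,:3].T@E_[:3,3])
H,S,V=[x.astype(int) for x in cv2.split(cv2.cvtColor(p,cv2.COLOR_RGB2HSV))]
k=((H<8)|(H>172))&(S>150)&(P[...,2]>.144)&(P[...,2]<.152)
v,u=np.nonzero(k);print("red",len(u),u.mean(),v.mean(),P[k].mean(0),P[k].min(0),P[k].max(0))
cv2.imwrite("pics/w.png",p[:,:,::-1])
E
```

```text
time: 4.25
ee_pos: [0.4677, -0.2436, 0.2531]
orientation: [0.982, -0.19, 0.006, 0.001]
force: [0.8, -0.9, -0.2]
opening: -0.0
gripper_force: 0.0
time: 5.65
ee_pos: [0.499, 0.1974, 0.2464]
orientation: [0.982, -0.189, 0.0, 0.0]
force: [-0.3, -0.2, 1.2]
opening: 0.0855
gripper_force: 0.0
[-0.52613784  0.35555574  0.05830371  2.016978   -0.02893458  0.76978759
 -2.40180058]
knob 132 [ 0.51531161 -0.26472949  0.116     ]
[0.56862233 0.16775226 0.38831777]
red 682 310.6041055718475 190.89149560117303 [0.50332241 0.20011381 0.14718549] [0.48896313 0.18633022 0.14414544] [0.51638375 0.21478877 0.14970071]
```

View pics/w.png

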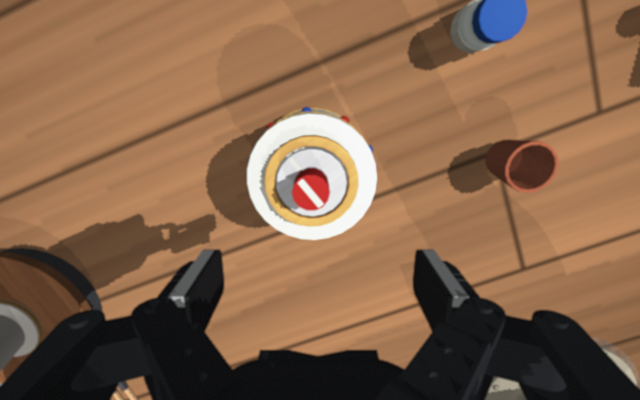

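The wrist view shows the pot, with the red knob at (311,191) and its white index line. That puts the cap at (0.503,0.200). The lever knob reads (0.515,-0.265), so the air is off. The last joint is near its range end, so I unwind it before gripping.

```bash
python3 -m inch '[{"dp":[3,-4,0],"angular":[0,0,-0.14]},{"dp":[0,0,0],"angular":[0,0,-0.14]},{"dp":[0,0,0],"angular":[0,0,-0.14]},{"dp":[0,0,0],"angular":[0,0,-0.14]},{"dp":[0,0,0],"angular":[0,0,-0.14]},{"dp":[0,0,0],"angular":[0,0,-0.14]},{"dp":[0,0,0],"angular":[0,0,-0.14]},{"dp":[0,0,0],"angular":[0,0,-0.14]},{"dp":[0,0,0],"angular":[0,0,-0.14]},{"dp":[0,0,0],"angular":[0,0,-0.14]},{"dp":[0,0,0],"angular":[0,0,-0.14]},{"dp":[0,0,0],"angular":[0,0,-0.14]},{"dp":[0,0,0],"angular":[0,0,-0.14]},{"dp":[0,0,0],"angular":[0,0,-0.14]},{"dp":[0,0,0],"angular":[0,0,-0.14]},{"dp":[0,0,0],"angular":[0,0,-0.14]},{"dp":[0,0,0],"angular":[0,0,-0.14]},{"dp":[0,0,40],"angular":[0,0,0]},{"dp":[0,0,36],"angular":[0,0,0]},{"dp":[0,0,0],"angular":[0,0,0]}]' 1; python3 - <<'E'
from h import *
from scipy.spatial.transform import Rotation as R
s=robot.sense();print(s["qpos"],s["ee_pos"]);M=R.from_quat(s["orientation"]).as_matrix();print(M.round(4));print(M.T@(np.array([.5033,.2001,.124])-s["ee_pos"])*1000)
E
```

```text
time: 7.75
ee_pos: [0.5018, 0.1965, 0.167]
orientation: [0.542, 0.84, -0.003, -0.002]
force: [-0.7, 0.2, 0.3]
opening: 0.0855
gripper_force: 0.0
[-0.12507184  0.50901375 -0.49847798  2.06044434  0.38470692  0.66908513
 -0.45295001] [0.50184563 0.19647719 0.16701723]
[[-4.123e-01  9.110e-01 -5.900e-03]
 [ 9.110e-01  4.123e-01 -3.600e-03]
 [-8.000e-04 -6.900e-03 -1.000e+00]]
[ 2.73484791  3.11399209 42.99471165]
```

Descend with the small correction, then grip.

```bash
python3 -m inch '[{"dp":[3,3,0],"angular":[0.006,0,0]},{"dp":[0,0,20],"angular":[0,0,0]},{"dp":[0,0,16],"angular":[0,0,0]},{"dp":[0,0,7],"angular":[0,0,0]},{"dp":[0,0,0],"angular":[0,0,0]}]' 1; python3 -m inch '[{"dp":[0,0,0],"angular":[0,0,0]},{"dp":[0,0,0],"angular":[0,0,0]},{"dp":[0,0,0],"angular":[0,0,0]},{"dp":[0,0,0],"angular":[0,0,0]},{"dp":[0,0,0],"angular":[0,0,0]},{"dp":[0,0,0],"angular":[0,0,0]},{"dp":[0,0,0],"angular":[0,0,0]},{"dp":[0,0,0],"angular":[0,0,0]}]' 0; python3 -c "
from h import *
s=robot.sense();print(s['force'],s['wrist_torque'],s['ee_pos'])"
```

```text
time: 8.25
ee_pos: [0.5054, 0.2035, 0.128]
orientation: [0.541, 0.841, -0.002, -0.001]
force: [-0.5, 0.0, -0.3]
opening: 0.0855
gripper_force: 0.0
time: 9.05
ee_pos: [0.5036, 0.2025, 0.1278]
orientation: [0.541, 0.841, -0.004, -0.002]
force: [-5.8, -2.7, 12.1]
opening: 0.0281
gripper_force: 58.3
[-5.80111289 -2.73514468 12.12954253] [-0.55004275  1.24567883 -0.05304354] [0.50360254 0.20254619 0.12784525]
```

Gripped (58 N). Trying one way, +z tool, by about 17°.

```bash
python3 -m inch '[{"dp":[0,0,-1],"angular":[0,0,0]},{"dp":[0,0,0],"angular":[0,0,0.1]},{"dp":[0,0,0],"angular":[0,0,0.1]},{"dp":[0,0,0],"angular":[0,0,0]}]' 0; python3 -c "
from h import *
s=robot.sense();print(s['force'],s['wrist_torque'],s['qpos'])"; python3 -m inch '[{"dp":[0,0,0],"angular":[0,0,0.1]},{"dp":[0,0,0],"angular":[0,0,0]}]' 0; python3 -c "
from h import *
s=robot.sense();print(s['force'],s['wrist_torque'],s['qpos'])"
```

```text
time: 9.45
ee_pos: [0.5035, 0.2027, 0.128]
orientation: [0.623, 0.782, -0.004, -0.002]
force: [-5.4, -2.4, 1.5]
opening: 0.028
gripper_force: 59.8
[-5.38698516 -2.41716506  1.48008459] [-0.44549546  1.17417766  0.00943535] [-0.20747837  0.55802096 -0.40010847  2.08479285  0.38594704  0.5785403
 -0.6565018 ]
time: 9.65
ee_pos: [0.5034, 0.2028, 0.128]
orientation: [0.661, 0.75, -0.004, -0.002]
force: [-6.2, -2.2, 1.8]
opening: 0.0274
gripper_force: 59.8
[-6.184474   -2.1807349   1.76845464] [-0.33168005  1.29261709  0.01767035] [-0.22666624  0.5541942  -0.37240063  2.08605159  0.36072611  0.57146504
 -0.72958054]
```

No torque after 17°, so this way seems to be the loosening one. I'll keep going to about 80° in total, checking the torque.

```bash
python3 -m inch '[{"dp":[0,0,0],"angular":[0,0,0.1]},{"dp":[0,0,0],"angular":[0,0,0.1]},{"dp":[0,0,0],"angular":[0,0,0]}]' 0; python3 - <<'E'
from h import *
from scipy.spatial.transform import Rotation as R
s=robot.sense();print(s['force'],s['wrist_torque'])
p,d=cams.camera("wrist");cv2.imwrite("pics/w2.png",p[:,:,::-1])
E
```

```text
time: 9.95
ee_pos: [0.5034, 0.2028, 0.128]
orientation: [0.733, 0.681, -0.004, -0.001]
force: [-5.1, -2.3, 0.5]
opening: 0.0278
gripper_force: 59.8
[-5.13613196 -2.32772712  0.51116495] [-0.38012476  1.2410749  -0.04549718]
```

View pics/w2.png

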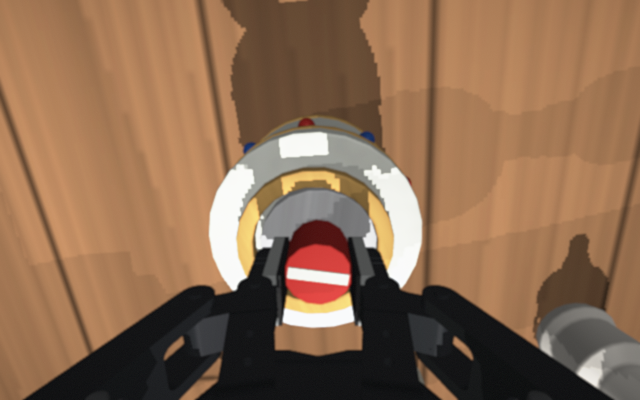

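The fingers hold the knob at (318,275), and its index line is now nearly along the closing line. The cap has turned about 30° with the gripper, well past the false stop, so this is the loosening way. I'll go on to about 85° and lift gently.

```bash
python3 -m inch '[{"dp":[0,0,0],"angular":[0,0,0.1]},{"dp":[0,0,0],"angular":[0,0,0.1]},{"dp":[0,0,0],"angular":[0,0,0.1]},{"dp":[0,0,0],"angular":[0,0,0.1]},{"dp":[0,0,0],"angular":[0,0,0.1]},{"dp":[0,0,0],"angular":[0,0,0.1]},{"dp":[0,0,0],"angular":[0,0,0.1]},{"dp":[0,0,0],"angular":[0,0,0.1]},{"dp":[0,0,0],"angular":[0,0,0.1]},{"dp":[0,0,0],"angular":[0,0,0]}]' 0; python3 -c "
from h import *
s=robot.sense();print(s['force'],s['wrist_torque'])"; python3 -m inch '[{"dp":[0,0,-3],"angular":[0,0,0]},{"dp":[0,0,-3],"angular":[0,0,0]},{"dp":[0,0,-3],"angular":[0,0,0]},{"dp":[0,0,0],"angular":[0,0,0]}]' 0; 
```

```text
time: 11.0
ee_pos: [0.5032, 0.2031, 0.1281]
orientation: [0.956, 0.294, -0.005, 0.001]
force: [-6.5, -1.6, 3.4]
opening: 0.0277
gripper_force: 60.0
[-6.48060093 -1.62238054  3.40346234] [-0.24201912  1.3609316  -0.00684056]
time: 11.4
ee_pos: [0.5042, 0.2029, 0.1375]
orientation: [0.956, 0.295, -0.004, 0.001]
force: [-6.8, -2.2, 0.8]
opening: 0.0279
gripper_force: 59.6
```

It comes up freely. Lifting clear.

```bash
python3 -m inch '[{"dp":[0,0,-8],"angular":[0,0,0]},{"dp":[0,0,-10],"angular":[0,0,0]},{"dp":[0,0,-15],"angular":[0,0,0]},{"dp":[0,0,-15],"angular":[0,0,0]},{"dp":[0,0,-15],"angular":[0,0,0]},{"dp":[0,0,-15],"angular":[0,0,0]},{"dp":[0,0,-10],"angular":[0,0,0]},{"dp":[0,0,-4],"angular":[0,0,0]},{"dp":[0,0,0],"angular":[0,0,0]},{"dp":[0,0,0],"angular":[0,0,0]},{"dp":[0,0,0],"angular":[0,0,0]},{"dp":[0,0,0],"angular":[0,0,0]},{"dp":[0,0,0],"angular":[0,0,0]}]' 0; python3 - <<'E'
from h import *
s=robot.sense();print(s['joint_vel'].round(3))
m=cams.camera_model("top");p,d=cams.camera("top")
H,S,V=[x.astype(int) for x in cv2.split(cv2.cvtColor(p,cv2.COLOR_RGB2HSV))]
k=np.zeros((400,640),bool);k[195:265,375:430]=1;k&=(H>22)&(H<35)&(S>150)&(V>80)
v,u=np.nonzero(k);print("knob",len(u),onz(m,u.mean(),v.mean(),.116))
p,d=cams.camera("scene");cv2.imwrite("pics/s3.png",cv2.resize(p[80:290,180:460],None,fx=2.5,fy=2.5)[:,:,::-1])
E
```

```text
time: 12.7
ee_pos: [0.5053, 0.2036, 0.2289]
orientation: [0.956, 0.295, -0.003, 0.0]
force: [0.2, -0.1, -1.8]
opening: 0.0281
gripper_force: 59.6
[ 0.002 -0.002  0.001 -0.002  0.     0.003 -0.   ]
knob 134 [ 0.51519093 -0.26456733  0.116     ]
```

View pics/s3.png

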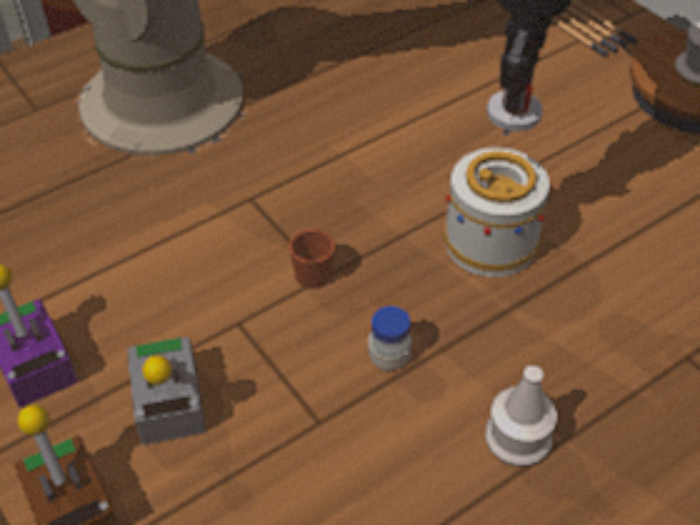

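The cap hangs level in the gripper at crop (515,105), well above the open pot at (500,180). The lever is over black at (157,370), and the bystanders are where they stood.

```bash
python3 -c "
from workcell import robot
print(robot.finish_job())"
```

```text
the job is handed in; nothing more can be done
None
```

The job is handed in: I flipped the grey isolator's lever to off, unscrewed the cap (clockwise from above, the first way tried) and lifted it off, and the gripper still holds it level and still about 9 cm above the pot's top, with the ornament, paint jar and brush cup where they stood; the judge's result was not shown.

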